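Hook the tray out from under the bench riser

TASK

The sliding tray under the low bench riser has been pushed in so far that its pull loop sits out of finger reach behind the ledge. Take the hooked rod, reach it under the ledge, catch the loop by feel and gently draw the tray out until it comes up against its stop, using only the rod on the tray and never more than about 25 N on it. Then unhook and lay the rod flat on the bench, out from under the riser, with the tray left fully out and the other things left alone.

Things in the scene. Friction and masses are not known exactly. Their poses are not given: they have to be found in the camera images.
- shelf: low riser, wooden deck on a black steel frame, fixed, 300 wide (y) x 160 deep (x), deck top 135 high. Origin on the bench below the middle of its front edge (the ledge); +x points in under the riser, away from the robot, z up. Ledge underside 100 above the bench; 260 free between the 20 mm square corner legs
- shelf_bay (a point): a point fixed on the riser, 85 behind the ledge's front edge, on its middle line, 48 up; axes as the riser's. The grey tray under the riser is itself not measured: its flat front face, 160 wide and from 16 to 91 above the bench, starts 50 to 105 behind the front edge of the ledge, with its middle up to 22 to either side; the tray's tail sticks out behind the riser
- tray (a joint): how far the tray is out, m: 0 in, 0.055 at its outer stop; starts 0 to 0.012. Slides along the riser's -x with about 4 N drag, stays where left, and can be nudged back in, hard stops at both ends. Pull loop at the middle of its face: upright 6 mm round steel staple, open sideways (y), its upright bar 36 before the face (centre line), its level legs 22 and 74 above the bench
- rod: hooked rod, about 0.14 kg, lying flat on the bench to the right of the riser. Origin at the middle of its wooden handle, half-way up (12 above the bench as it lies). Handle: bar 100 long (x) x 16 wide (y) x 24 tall (z). +x runs along the rod to the hook: a 7 mm round steel shank on the handle's centre line
- rod_hook (a point): corner of the hook, 175 along the rod's +x from the handle's middle, on the shank's centre line; axes as the rod's. Here the 7 mm bar bends square to +y (left, seen from the handle): the prong reaches 30 to the side, its last 6 mm turn back at 45 degrees, so its end is about 40 to the side of the shank's centre line and 10 behind the prong's
- cup: bystander: small green plastic cup, 56 across, 65 tall, on the bench to the left of the riser; origin under its centre; leave alone
- driver: bystander: screwdriver lying on the bench to the left; origin at its underside; leave alone
- board: bystander: circuit board 90 x 70, 20 tall with its parts, on the bench, left of the riser's front; origin under its centre; leave alone
There are look-alikes about, which are no part of the job. What is meant by the rod is not black or green, and is the larger of those in its own colour.

How it is judged:
By the outcome, as a careful person would: the job done as asked, in the order asked, and still so for the second after the job is handed in, with the robot touching nothing.
It also fails if it takes over 64 s, if anything falls off the work surface, if the arm or the gripper's body presses on something with over 40 N, if the wrist force passes 120 N, or if a joint passes its speed limit or range.

ROBOT

A 6-joint arm with a two-finger parallel gripper is mounted at the origin on the work surface. World frame = base frame: x ahead of the robot, y to its left, z up, the work surface at z = 0. Lengths are in m, angles in rad, forces in N, time in s.
With the tool pointing down it reaches from about 0.35 to 0.975 m from the base axis. Payload 4.9 kg.
Tool frame: the origin (TCP) lies on the mounting face of the last link; the fingertips stand 173 mm ahead of it and the grasp point (between the pads) lies 155 mm ahead of it (robot.pinch_z is the distance from the TCP to the grasp point, in m); z points along the fingers, y is the line along which they close (so a half turn about z gives the same grasp; the last joint's range is limited). The gripper opens to 85 mm and grips with 20 to 120 N. Pads are 22 mm wide; open, the fingers measure 114 mm over their backs; the gripper's body (76 mm by 85 mm) begins 54 mm behind the grasp point. The pads swing forward as they close: fully open they stand 13 mm farther back than shut.
Start: joints at [1.012, 0.053, 1.613, -0, 1.476, -0.119], TCP at [0.266, 0.566, 0.405] pointing down, gripper open.
Joint ranges: [-3.01, 3.01], [-1.01, 2.22], [0.06, 2.58], [-1.02, 4.17], [0.09, 2.62], [-3.14, 3.14]. Speed limits (rad/s): [2.57, 2.57, 3.14, 3.14, 3.14, 3.14].

INTERFACE

Orientations are given as a 3x3 rotation matrix whose columns are the frame's x, y, z axes.
In Python, from plant import robot gives the robot as it stands.
- The arm moves only by the shell command python3 -m creep 'ROWS' [FORCE]. ROWS is JSON, a list of rows, each a list of 7 numbers: the turn, a rotation vector about the tool's x, y, z in degrees, then the shift along the tool's x, y, z in m, then the gripper's target within -1 to 1 (shut at 1, half-way at 0, fully open at -1). In form: [[wx, wy, wz, dx, dy, dz, fingers], ...]. A call has exactly 8 rows; each row is the pose to reach, as a shift and turn from the pose commanded when the call began, along the tool's axes at that moment; what a row does not reach only later rows make up. A row lasts 1/10 s, in which the tool goes at most 50 mm and 8.59 degrees, less where a joint would pass 70% of its speed; a pose out of reach is approached as far as the arm can. A call with a gripper value outside its range is refused whole. The fingers move at their own pace and stop on an object; FORCE is the grip in N (left out, the last holds). Time passes only in rows, so rows that repeat a pose let the fingers close, or fill a call up. It gives the time, the measured TCP pose, the force, the opening and the grip force at its end, in the units of the state.
- robot.sense(): the state, without advancing time (a new reading comes with each control period).
- robot.capture(name): name is "scene" or "top" or "wrist"; returns a dict with "pixels" (420x560x3 uint8, red, green, blue), "fx", "fy", "cx", "cy" (pixels), "dist_coeffs" ([k1, k2, p1, p2, k3] as OpenCV has them; the pictures are not rectified), "extrinsics" (4x4, takes a point from camera to world coordinates); the wrist camera has in their place "T_tool_cam" (4x4, takes a point from camera to tool coordinates, whose origin is the TCP and whose axes are the flange's). Camera axes: x right, y up, looking along -z (the intrinsics and any distortion apply to the point x, -y, -z); pixel columns grow to the right and rows downward; lengths in m; the calibration is good to about 2 mm. A picture is of the moment at which its call begins: read the wrist's pose just before it. There is no depth.
- robot.finish_job(): hands the job in; it is judged then, once.
The state is a dict: "time": time; "joints": joint angles; "dq": joint speeds; "effort": joint torques, N m; "eef_pos": TCP position; "orientation": TCP orientation; "contact_force": force on the tool from outside, world axes, zero at the start; "wrist_torque": the same for the moment, N m; "width": finger opening in m; "gripper_force": force on a finger pad.
Only numpy, scipy, OpenCV 4.12 (cv2) and the standard library are available. Lean on these libraries where they do the work, as an engineer would, in place of code of your own. Each camera call takes 0.05 s, during which the arm holds its last target. There are 200 camera calls.

## Working session

There is one attempt and no reset: what is moved stays moved. The work goes in short steps, Python scripts to look and compute and a shell command to move; the robot and the scene stay as the last step left them, time stands still between calls to the robot, and variables do not carry over. Pictures are saved under pics/ and viewed, at most 10 in all, crops included, and the job is handed in when it is done.

```bash
ls; mkdir -p pics; cat > h.py <<'E'
import numpy as np, cv2
from plant import robot
def cam(name):
    s=robot.sense(); c=robot.capture(name)
    K=np.array([[c["fx"],0,c["cx"]],[0,c["fy"],c["cy"]],[0,0,1.]]); D=np.array(c["dist_coeffs"],float)
    if name=="wrist":
        T=np.eye(4);T[:3,:3]=np.array(s["orientation"]).reshape(3,3);T[:3,3]=s["eef_pos"];T=T@np.array(c["T_tool_cam"])
    else: T=np.array(c["extrinsics"])
    return c["pixels"],K,D,T
def ray(uv,K,D,T,z):
    p=cv2.undistortPoints(np.array(uv,float).reshape(-1,1,2),K,D)[:,0]
    d=np.c_[p[:,0],-p[:,1],-np.ones(len(p))]@T[:3,:3].T
    return T[:3,3]+d*((z-T[2,3])/d[:,2])[:,None]
def proj(P,K,D,T):
    q=(np.atleast_2d(P)-T[:3,3])@T[:3,:3]
    return cv2.projectPoints(q*[1,-1,-1],np.zeros(3),np.zeros(3),K,D)[0][:,0]
def save(n,im): cv2.imwrite("pics/"+n+".png",im[...,::-1])
E
python3 - <<'E'
from h import *
import pickle
for n in("scene","top"):
    r=cam(n); save(n,r[0]); pickle.dump(r,open(n+".pkl","wb")); print(n,r[3][:3,3].round(3))
s=robot.sense();print(s["time"],s["orientation"],s["width"])
E
```

```text
pics
scene [1.284 0.657 0.919]
top [ 0.32  -0.022  1.117]
0.1 [[-9.04824628e-01  4.25783133e-01 -1.05700764e-03]
 [ 4.25784365e-01  9.04823190e-01 -1.63382027e-03]
 [ 2.60751914e-04 -1.92837815e-03 -9.99998107e-01]] 0.08511313486628995
```

View pics/top.png

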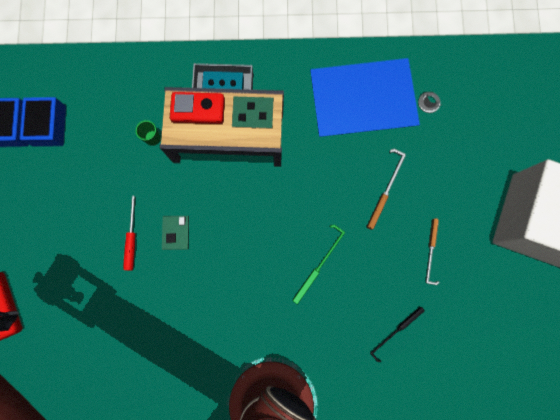

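View pics/scene.png

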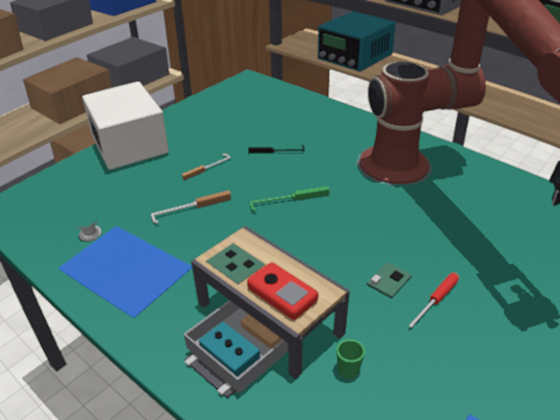

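The top view shows the riser at about (222,120), with its front edge at (165..280,150). Four things could be taken for the rod: large orange (388,190), small orange (433,250), green (320,262) and black (398,333). By the description it is the large orange one. I'll check that in one crop.

```bash
python3 - <<'E'
from h import *
import pickle
im=pickle.load(open("top.pkl","rb"))[0]
a=cv2.resize(im[140:240,340:450],None,fx=4,fy=4,interpolation=cv2.INTER_CUBIC)
b=cv2.resize(im[60:170,155:245+45],None,fx=2.8,fy=2.8,interpolation=cv2.INTER_CUBIC)
o=np.zeros((400,440+b.shape[1],3),np.uint8);o[:400,:440]=a[:400,:440];o[:b.shape[0],440:]=b
print(o.shape);save("crop",o[:,:800])
E
```

```text
(400, 818, 3)
```

View pics/crop.png

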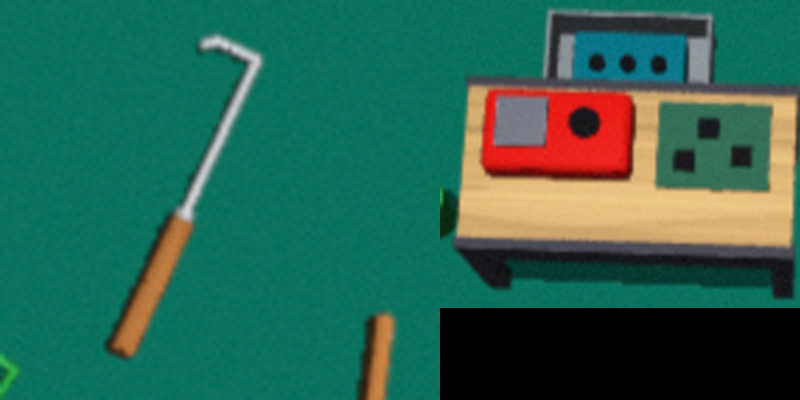

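```bash
python3 - <<'E'
from h import *
import pickle
_,K,D,T=pickle.load(open("top.pkl","rb"))
def p(n,uv,z):
    w=ray(uv,K,D,T,z); print(n,z,w[:,:2].round(4).tolist()); return w
h=p("handle near,far(top)",[[370,227.5],[385.8,193.5]],.024)
k=p("corner, prong end",[[404.5,154.5],[390.7,151.2]],.012)
d=k[0]-h.mean(0);print("axis yaw",np.degrees(np.arctan2(d[1],d[0])),"len",np.linalg.norm(d[:2]),"handle mid",h.mean(0))
for z in(.135,.12): s=p("deck FL FR BL BR",[[160.9,145.7],[282,149.3],[165,87.9],[283.3,91.5]],z)
p("feet",[[175.7,161.8],[277.5,165.4]],0)
p("tray tail",[[193.2,64],[252.1,65]],.09)
# red pixel-free: scene views of same
_,K2,D2,T2=pickle.load(open("scene.pkl","rb"))
print(ray([[191,262],[324,330],[347,291],[244,231]],K2,D2,T2,.135).round(4))
E
```

```text
handle near,far(top) 0.024 [[0.4472, -0.2668], [0.5375, -0.3126]]
corner, prong end 0.012 [[0.6472, -0.3718], [0.6571, -0.335]]
axis yaw -27.917425079040648 len 0.17527624175448858 handle mid [ 0.49232218 -0.28969844  0.024     ]
deck FL FR BL BR 0.135 [[0.6422, 0.2599], [0.6285, -0.0372], [0.7924, 0.254], [0.7774, -0.0424]]
deck FL FR BL BR 0.12 [[0.6471, 0.2642], [0.6332, -0.0374], [0.7996, 0.2582], [0.7844, -0.0428]]
feet 0 [[0.6395, 0.256], [0.6251, -0.0262]]
tray tail 0.09 [[0.8796, 0.1936], [0.8737, 0.0377]]
[[ 0.7835 -0.0349  0.135 ]
 [ 0.7506  0.2898  0.135 ]
 [ 0.6431  0.2654  0.135 ]
 [ 0.6386 -0.018   0.135 ]]
```

```bash
python3 - <<'E'
from h import *
c=robot.capture("wrist");print(np.array(c["T_tool_cam"]).round(3),c["fx"],c["cx"],c["cy"],c["dist_coeffs"]); print(robot.pinch_z)
from scipy.spatial.transform import Rotation as Ro
s=robot.sense();R=np.array(s["orientation"]).reshape(3,3);p=np.array(s["eef_pos"])
# view pose: tool z toward loop, tilt 55 deg; tool x back/up  
a=np.radians(52)
for nm,sg in(("xback",-1),("xfwd",1)):
    z=np.array([np.sin(a),0,-np.cos(a)]); y=np.array([0,-sg*1.,0]);x=np.cross(y,z);G=np.c_[x,y,z]
    rv=Ro.from_matrix(R.T@G).as_rotvec(degrees=True)
    print(nm,rv.round(1),np.linalg.norm(rv).round(1),(R.T@(np.array([.31,.10,.33])-p)).round(3))
E
```

```text
[[-0.     0.952  0.307  0.079]
 [ 1.     0.001 -0.001 -0.   ]
 [-0.002  0.307 -0.952  0.031]
 [ 0.     0.     0.     1.   ]] 312.9885580872212 285.05024650366454 212.72866047011576 [0.00151145 0.         0.         0.         0.        ]
0.1547
xback [-11.5 -51.2 -23.4] 57.4 [-0.238 -0.402  0.074]
xfwd [-68.7  15.5 140.8] 157.4 [-0.238 -0.402  0.074]
```

```bash
cat >> h.py <<'E'
from scipy.spatial.transform import Rotation as Ro
def goal(P,G):
    s=robot.sense();R=np.array(s["orientation"]).reshape(3,3);p=np.array(s["eef_pos"])
    print("rot",Ro.from_matrix(R.T@G).as_rotvec(degrees=True).round(2),"shift",(R.T@(np.array(P)-p)).round(4),"t",s["time"],"pos",p.round(4))
def frame(tilt,yaw):  # tool x points back(yaw=0: world -x), tilt forward
    a=np.radians(tilt);z=np.array([np.sin(a),0,-np.cos(a)]);y=np.array([0,1.,0]);G=np.c_[np.cross(y,z),y,z]
    return Ro.from_euler('z',yaw,degrees=True).as_matrix()@G
E
python3 -c "
from h import *
goal([.36,.1,.3],frame(42,0))"
```

```text
rot [ -9.32 -41.34 -24.02] shift [-0.2832 -0.3809  0.1043] t 0.15 pos [0.266  0.5654 0.4037]
```

```bash
python3 -m creep '[[-1,-4,-2,-0.03,-0.04,0.01,-1],[-2,-10,-5,-0.06,-0.08,0.02,-1],[-3.5,-15,-9,-0.09,-0.12,0.03,-1],[-4.5,-20,-12,-0.12,-0.16,0.04,-1],[-6,-25,-15,-0.15,-0.2,0.055,-1],[-7,-31,-18,-0.18,-0.24,0.065,-1],[-8,-36,-21,-0.21,-0.28,0.075,-1],[-9.3,-41,-24,-0.235,-0.315,0.085,-1]]' && python3 - <<'E'
from h import *
import pickle
r=cam("wrist");save("w1",r[0]);pickle.dump(r,open("w1.pkl","wb"))
E
```

```text
time: 0.95
eef_pos: [0.3439, 0.1813, 0.3196]
orientation: [[-0.744, -0.003, 0.669], [-0.002, 1.0, 0.003], [-0.669, 0.001, -0.744]]
contact_force: [-0.3, 0.0, 0.3]
width: 0.0852
gripper_force: 0.0
```

View pics/w1.png

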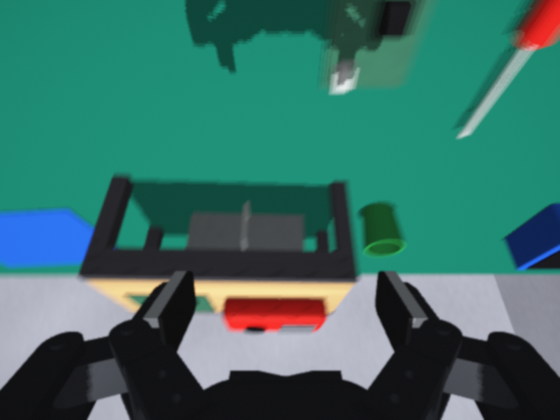

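The wrist view is upside down. It shows the riser front, the tray's grey face at (188–304, 212–248) and the staple bar at (247, 203–245). I'll take a settled, enlarged crop.

```bash
python3 - <<'E'
from h import *
import pickle
r=cam("wrist");pickle.dump(r,open("w1.pkl","wb"))
save("w2",cv2.resize(r[0][165:290,75:365],None,fx=2.7,fy=2.7,interpolation=cv2.INTER_CUBIC)); print(r[3].round(3),robot.sense()["dq"])
E
```

```text
[[ 0.007 -0.505 -0.863  0.305]
 [ 1.    -0.     0.008  0.175]
 [-0.005 -0.863  0.505  0.239]
 [ 0.     0.     0.     1.   ]] [ 0.11772497  0.05759291 -0.09155311  0.0021942   0.0402066   0.12475253]
```

View pics/w2.png

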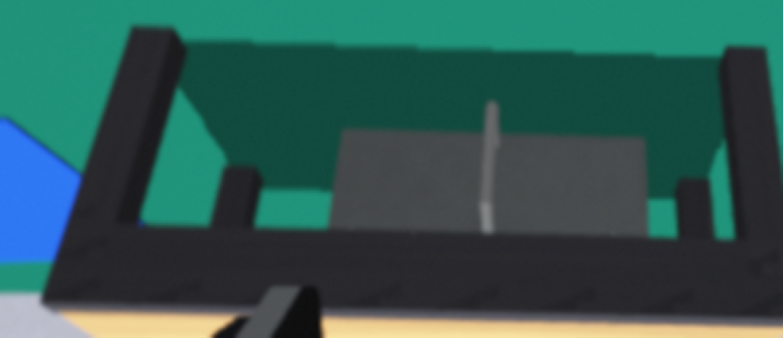

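```bash
python3 - <<'E'
from h import *
import pickle
_,K,D,T=pickle.load(open("w1.pkl","rb"))
f=lambda L:[[u/2.7+75,v/2.7+165] for u,v in L]
F=ray(f([(132,27),(175,29),(727,47),(765,47)]),K,D,T,0)[:,:2]; print("feet",F.round(4).tolist())
yv=F[2:].mean(0)-F[:2].mean(0);print("yaw",np.degrees(np.arctan2(-yv[0],yv[1])),np.linalg.norm(yv),"front mid",F.mean(0))
L=ray(f([(110,226),(745,238)]),K,D,T,.1)[:,:2];print("ledge",L.round(4).tolist())
fc=ray(f([(343,128),(645,138)]),K,D,T,.016)[:,:2];print("face",fc.round(4).tolist(),np.linalg.norm(fc[1]-fc[0]))
print("bar bottom",ray(f([(492,102)]),K,D,T,.019).round(4))
m=fc.mean(0);
for yaw in(-2.5,):
    c,s=np.cos(np.radians(yaw)),np.sin(np.radians(yaw));X=np.array([c,s])
    B=m-.036*X;print("bar from face",B, "rel front",(m-F.mean(0))@X,(m-F.mean(0))@[-s,c])
    print("bar px crop bottom/top",(proj([[*B,.022],[*B,.074]],K,D,T)-[75,165])*2.7)
E
```

```text
feet [[0.6201, -0.0314], [0.6216, -0.0119], [0.6361, 0.248], [0.6361, 0.2662]]
yaw -3.122534793427956 0.2791420501579037 front mid [0.62847226 0.11769086]
ledge [[0.6216, -0.0145], [0.633, 0.2459]]
face [[0.6858, 0.0538], [0.6962, 0.2123]] 0.1588766831008716
bar bottom [[0.6554 0.1344 0.019 ]]
bar from face [0.65500003 0.13464158] rel front 0.06176314084746625 0.0180917121605225
bar px crop bottom/top [[492.0247509  106.73638001]
 [486.39106044 203.65728812]]
```

```bash
python3 -c "
from h import *
goal([.492,-.290,.28],frame(0,-28))
s=robot.sense();R=np.array(s['orientation'])
a=.8*0.
"
```

```text
rot [ 9.9  40.72 26.18] shift [-0.0907 -0.4657  0.1288] t 1.05 pos [0.3437 0.1774 0.3161]
```

```bash
python3 -m creep '[[1,5,3,-0.008,-0.045,0.01,-1],[2.5,10,6.5,-0.017,-0.09,0.023,-1],[3.7,15,10,-0.026,-0.135,0.036,-1],[5,20,13,-0.035,-0.18,0.05,-1],[6.2,25,16,-0.044,-0.225,0.062,-1],[7.5,30,19.5,-0.053,-0.27,0.075,-1],[8.7,36,23,-0.062,-0.315,0.087,-1],[9.9,40.7,26.2,-0.072,-0.36,0.1,-1]]' && python3 -c "
from h import *
goal([.492,-.290,.176],frame(0,-28))
import pickle
"
```

```text
time: 1.85
eef_pos: [0.4654, -0.179, 0.2925]
orientation: [[-0.886, 0.463, -0.0], [0.463, 0.886, 0.004], [0.002, 0.004, -1.0]]
contact_force: [0.3, 0.8, 1.9]
width: 0.0853
gripper_force: 0.0
rot [ 0.22 -0.13  0.41] shift [-0.0753 -0.0865  0.116 ] t 1.85 pos [ 0.4654 -0.179   0.2925]
```

```bash
python3 -m creep '[[0,0,0,-0.025,-0.028,0,-1],[0,0,0,-0.05,-0.056,0.01,-1],[0,0,0,-0.074,-0.083,0.02,-1],[0,0,0,-0.074,-0.083,0.035,-1],[0,0,0,-0.074,-0.083,0.05,-1],[0,0,0,-0.074,-0.083,0.06,-1],[0,0,0,-0.074,-0.083,0.06,-1],[0,0,0,-0.074,-0.083,0.06,-1]]' && python3 - <<'E'
from h import *
goal([.492,-.290,.176],frame(0,-28))
r=cam("wrist");im,K,D,T=r
hsv=cv2.cvtColor(im,cv2.COLOR_RGB2HSV)
m=((hsv[...,0]<20)&(hsv[...,0]>6)&(hsv[...,1]>110)&(hsv[...,2]>70)).astype(np.uint8)
n,l,st,c=cv2.connectedComponentsWithStats(m)
for i in range(1,n):
    if st[i,4]>400:
        pts=np.argwhere(l==i)[:,::-1].astype(np.float32);w=ray(pts,K,D,T,.024)[:,:2]
        print(st[i],cv2.minAreaRect(w.astype(np.float32)))
save("w3",im)
E
```

```text
time: 2.65
eef_pos: [0.4921, -0.2839, 0.2322]
orientation: [[-0.888, 0.459, 0.003], [0.46, 0.888, 0.003], [-0.001, 0.004, -1.0]]
contact_force: [-0.2, 0.7, 0.8]
width: 0.0855
gripper_force: 0.0
rot [0.26 0.08 0.65] shift [-0.0026 -0.0057  0.0562] t 2.65 pos [ 0.4921 -0.2839  0.2322]
[ 262  163   27  151 3704] ((0.4882904589176178, -0.28715938329696655), (0.014933616854250431, 0.09922569990158081), 62.796451568603516)
[   0  208   78  105 2578] ((0.43274620175361633, -0.42259377241134644), (0.018563495948910713, 0.07046858221292496), 78.22784423828125)
```

View pics/w3.png

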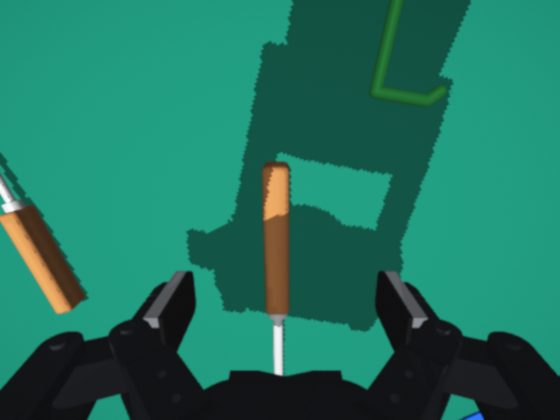

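Picture: the orange handle is midway between the fingers at (276,240), and the neighbours (small orange, green) are clear. I'll go down and grip.

```bash
python3 -m creep '[[0,0,0,0,-0.005,0.015,-1],[0,0,0,0,-0.005,0.03,-1],[0,0,0,0,-0.005,0.044,-1],[0,0,0,0,-0.005,0.055,-1],[0,0,0,0,-0.005,0.055,-1],[0,0,0,0,-0.005,0.055,0.5],[0,0,0,0,-0.005,0.055,1],[0,0,0,0,-0.005,0.055,1]]' 70 && python3 -m creep '[[0,0,0,0,0,0,1],[0,0,0,0,0,0,1],[0,0,0,0,0,0,1],[0,0,0,0,0,0,1],[0,0,0,0,0,-0.01,1],[0,0,0,0,0,-0.025,1],[0,0,0,0,0,-0.04,1],[0,0,0,0,0,-0.05,1]]'
```

```text
time: 3.5
eef_pos: [0.4904, -0.2895, 0.1782]
orientation: [[-0.888, 0.461, 0.005], [0.461, 0.888, 0.002], [-0.004, 0.004, -1.0]]
contact_force: [-0.2, -0.7, 0.2]
width: 0.0437
gripper_force: 0.0
time: 4.3
eef_pos: [0.4902, -0.2897, 0.2297]
orientation: [[-0.888, 0.461, 0.006], [0.461, 0.888, 0.001], [-0.005, 0.004, -1.0]]
contact_force: [-0.2, -0.2, -0.5]
width: 0.0146
gripper_force: 70.2
```

```bash
python3 -c "
from h import *
goal([.399,.093,.23],frame(0,-3))"
```

```text
rot [  0.16   0.31 -24.43] shift [ 0.2572  0.2977 -0.0003] t 4.3 pos [ 0.4902 -0.2897  0.2297]
```

```bash
python3 -m creep '[[0,0,0,0.02,0.01,0,1],[0,0,0,0.045,0.026,0,1],[0,0,0,0.07,0.042,0,1],[0,0,0,0.095,0.058,0,1],[0,0,0,0.12,0.074,0,1],[0,0,-2,0.145,0.09,0,1],[0,0,-4,0.17,0.106,0,1],[0,0,-5,0.19,0.12,0,1]]' && python3 -c "
from h import *
goal([.399,.093,.23],frame(0,-3))"
```

```text
time: 5.1
eef_pos: [0.3755, -0.0942, 0.228]
orientation: [[-0.925, 0.381, 0.004], [0.381, 0.925, 0.003], [-0.003, 0.004, -1.0]]
contact_force: [0.2, -0.0, -1.6]
width: 0.0142
gripper_force: 70.1
rot [  0.21   0.21 -19.37] shift [ 0.0496  0.1821 -0.0014] t 5.1 pos [ 0.3755 -0.0942  0.228 ]
```

```bash
python3 -m creep '[[0,0,-2.5,0.007,0.025,0,1],[0,0,-5,0.014,0.05,0,1],[0,0,-8,0.021,0.077,0,1],[0,0,-11,0.028,0.104,0,1],[0,0,-14,0.035,0.131,0,1],[0,0,-17,0.042,0.156,0,1],[0,0,-19.4,0.049,0.18,0,1],[0,0,-19.4,0.049,0.18,0,1]]' && python3 - <<'E'
from h import *
import pickle
a=cam("top");b=cam("scene");s=robot.sense();pickle.dump((a,b,s),open("t2.pkl","wb"))
goal([.399,.093,.214],frame(0,-3))
R=np.array(s["orientation"]);p=np.array(s["eef_pos"])
rod=p+R@[.0014,0,.166]; hk=rod+R@[-.175,0,0]
u=proj(hk,*a[1:])[0];v=proj(hk,*b[1:])[0];print(u,v,hk)
A=cv2.resize(a[0][int(u[1])-50:int(u[1])+50,int(u[0])-50:int(u[0])+50],(400,400),interpolation=cv2.INTER_CUBIC)
B=cv2.resize(b[0][int(v[1])-50:int(v[1])+50,int(v[0])-50:int(v[0])+50],(400,400),interpolation=cv2.INTER_CUBIC)
save("hook",np.hstack([A,B]))
E
```

```text
time: 5.9
eef_pos: [0.3999, 0.0916, 0.2291]
orientation: [[-0.999, 0.049, 0.005], [0.049, 0.999, 0.004], [-0.005, 0.004, -1.0]]
contact_force: [-0.2, -0.1, -1.8]
width: 0.0143
gripper_force: 70.2
rot [0.16 0.25 0.03] shift [0.001  0.003  0.0147] t 6.0 pos [0.3998 0.0899 0.2287]
[236.25709846 178.6694804 ] [296.72692244 258.5284973 ] [0.57390802 0.08137635 0.06344191]
```

View pics/hook.png

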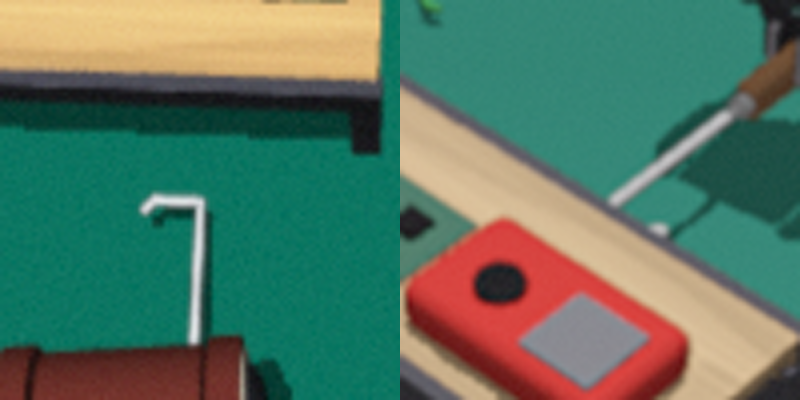

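The hook corner shows at (201,200) in the crop against a predicted (201,203), so the model is good to about 1 px and the prong points left. I'll lower it and slide it in under the ledge.

```bash
python3 -m creep '[[0,0,0,0,0,0.008,1],[0,0,0,0,0,0.015,1],[0,0,0,-0.01,0,0.015,1],[0,0,0,-0.022,0,0.015,1],[0,0,0,-0.034,0,0.015,1],[0,0,0,-0.046,0,0.015,1],[0,0,0,-0.056,0,0.015,1],[0,0,0,-0.06,0,0.015,1]]' && python3 -m creep '[[0,0,0,-0.005,0,0,1],[0,0,0,-0.011,0,0,1],[0,0,0,-0.018,0,0,1],[0,0,0,-0.025,0,0,1],[0,0,0,-0.032,0,0,1],[0,0,0,-0.038,0,0,1],[0,0,0,-0.042,0,0,1],[0,0,0,-0.042,0,0,1]]'; cat >>h.py <<'E'
def hook(B=(.655,.1345),yaw=-3.):
    s=robot.sense();R=np.array(s["orientation"]);h=np.array(s["eef_pos"])+R@[-.1736,0,.166]
    S=Ro.from_euler('z',yaw,degrees=True).as_matrix();d=S.T@(h-[*B,0])
    print("hook rel bar",d.round(4),"F shelf",(S.T@np.array(s["contact_force"])).round(1),"tq",np.round(s["wrist_torque"],2),"t",s["time"],"w",s["width"])
E
python3 -c "
from h import *
hook()"
```

```text
time: 6.8
eef_pos: [0.461, 0.0862, 0.2134]
orientation: [[-0.999, 0.054, 0.004], [0.054, 0.999, 0.003], [-0.004, 0.003, -1.0]]
contact_force: [0.2, -0.1, -2.6]
width: 0.0143
gripper_force: 70.2
time: 7.6
eef_pos: [0.5023, 0.0843, 0.2136]
orientation: [[-0.999, 0.053, 0.004], [0.053, 0.999, 0.003], [-0.004, 0.003, -1.0]]
contact_force: [0.2, -0.7, -1.2]
width: 0.0141
gripper_force: 70.2
hook rel bar [ 0.0243 -0.0577  0.0483] F shelf [ 0.2 -0.7 -1.2] tq [ 0.04  0.07 -0.02] t 7.6 w 0.0141227624739669
```

```bash
python3 -m creep '[[0,0,0,0,0.005,0,1],[0,0,0,0,0.01,0,1],[0,0,0,0,0.016,0,1],[0,0,0,0,0.022,0,1],[0,0,0,0,0.028,0,1],[0,0,0,0,0.034,0,1],[0,0,0,0,0.039,0,1],[0,0,0,0,0.039,0,1]]' && python3 -c "
from h import *
hook()"
```

```text
time: 8.4
eef_pos: [0.5038, 0.124, 0.2136]
orientation: [[-0.999, 0.052, 0.004], [0.052, 0.999, 0.003], [-0.004, 0.003, -1.0]]
contact_force: [-0.9, -0.3, -1.8]
width: 0.0145
gripper_force: 70.1
hook rel bar [ 0.0237 -0.0178  0.0483] F shelf [-0.8 -0.4 -1.8] tq [0.04 0.04 0.02] t 8.4 w 0.014496590368005926
```

```bash
python3 -m creep '[[0,0,0,0.003,0,0,1],[0,0,0,0.007,0,0,1],[0,0,0,0.011,0,0,1],[0,0,0,0.015,0,0,1],[0,0,0,0.018,0,0,1],[0,0,0,0.021,0,0,1],[0,0,0,0.024,0,0,1],[0,0,0,0.027,0,0,1]]' && python3 -c "
from h import *
hook()"
```

```text
time: 9.2
eef_pos: [0.4769, 0.1247, 0.2138]
orientation: [[-0.999, 0.053, 0.005], [0.053, 0.999, 0.003], [-0.005, 0.003, -1.0]]
contact_force: [5.0, -0.7, -3.2]
width: 0.0144
gripper_force: 70.0
hook rel bar [-0.003  -0.0187  0.0487] F shelf [ 5.  -0.5 -3.2] tq [-0.04 -0.48 -0.11] t 9.2 w 0.014425755659443486
```

Loop caught: 5 N of steady drag. I'll keep drawing gently, stopping short of where the stop could be.

```bash
python3 -m creep '[[0,0,0,0.004,0,0,1],[0,0,0,0.008,0,0,1],[0,0,0,0.012,0,0,1],[0,0,0,0.016,0,0,1],[0,0,0,0.02,0,0,1],[0,0,0,0.024,0,0,1],[0,0,0,0.027,0,0,1],[0,0,0,0.029,0,0,1]]' && python3 -c "
from h import *
hook()" && python3 -m creep '[[0,0,0,0.0005,0,0,1],[0,0,0,0.001,0,0,1],[0,0,0,0.0015,0,0,1],[0,0,0,0.002,0,0,1],[0,0,0,0.0025,0,0,1],[0,0,0,0.003,0,0,1],[0,0,0,0.003,0,0,1],[0,0,0,0.003,0,0,1]]'  && python3 -c "
from h import *
hook()"
```

```text
time: 10.0
eef_pos: [0.4475, 0.1263, 0.2134]
orientation: [[-0.999, 0.053, 0.004], [0.053, 0.999, 0.003], [-0.004, 0.003, -1.0]]
contact_force: [3.5, -1.7, -0.9]
width: 0.0144
gripper_force: 70.1
hook rel bar [-0.0325 -0.0186  0.0481] F shelf [ 3.6 -1.5 -0.9] tq [-0.1  -0.61 -0.14] t 10.0 w 0.014426819977684009
time: 10.8
eef_pos: [0.4448, 0.1265, 0.2134]
orientation: [[-0.999, 0.053, 0.004], [0.053, 0.999, 0.003], [-0.003, 0.003, -1.0]]
contact_force: [3.5, -0.9, -1.5]
width: 0.0145
gripper_force: 70.1
hook rel bar [-0.0353 -0.0186  0.048 ] F shelf [ 3.6 -0.7 -1.5] tq [-0.07 -0.57 -0.14] t 10.8 w 0.014546452827061535
```

```bash
cat > ok.py <<'E'
from h import *
import sys
hook(); sys.exit(abs(robot.sense()["contact_force"][0])>8)
E
python3 -m creep '[[0,0,0,0.0003,0,0,1],[0,0,0,0.0006,0,0,1],[0,0,0,0.0009,0,0,1],[0,0,0,0.0012,0,0,1],[0,0,0,0.0015,0,0,1],[0,0,0,0.0018,0,0,1],[0,0,0,0.002,0,0,1],[0,0,0,0.002,0,0,1]]' >/dev/null && python3 ok.py && python3 -m creep '[[0,0,0,0.0003,0,0,1],[0,0,0,0.0006,0,0,1],[0,0,0,0.0009,0,0,1],[0,0,0,0.0012,0,0,1],[0,0,0,0.0015,0,0,1],[0,0,0,0.0018,0,0,1],[0,0,0,0.002,0,0,1],[0,0,0,0.002,0,0,1]]' >/dev/null && python3 ok.py && python3 -m creep '[[0,0,0,0.0003,0,0,1],[0,0,0,0.0006,0,0,1],[0,0,0,0.0009,0,0,1],[0,0,0,0.0012,0,0,1],[0,0,0,0.0015,0,0,1],[0,0,0,0.0018,0,0,1],[0,0,0,0.002,0,0,1],[0,0,0,0.002,0,0,1]]' >/dev/null && python3 ok.py
```

```text
hook rel bar [-0.0373 -0.0186  0.048 ] F shelf [ 4.   0.3 -1. ] tq [-0.02 -0.5  -0.11] t 11.6 w 0.014403988548301702False
```

```bash
sed -i 's/sys.exit(\(.*\))$/sys.exit(int(\1))/' ok.py
python3 -m creep '[[0,0,0,0.0003,0,0,1],[0,0,0,0.0006,0,0,1],[0,0,0,0.0009,0,0,1],[0,0,0,0.0012,0,0,1],[0,0,0,0.0015,0,0,1],[0,0,0,0.0018,0,0,1],[0,0,0,0.002,0,0,1],[0,0,0,0.002,0,0,1]]' >/dev/null && python3 ok.py && python3 -m creep '[[0,0,0,0.0003,0,0,1],[0,0,0,0.0006,0,0,1],[0,0,0,0.0009,0,0,1],[0,0,0,0.0012,0,0,1],[0,0,0,0.0015,0,0,1],[0,0,0,0.0018,0,0,1],[0,0,0,0.002,0,0,1],[0,0,0,0.002,0,0,1]]' >/dev/null && python3 ok.py && python3 -m creep '[[0,0,0,0.0003,0,0,1],[0,0,0,0.0006,0,0,1],[0,0,0,0.0009,0,0,1],[0,0,0,0.0012,0,0,1],[0,0,0,0.0015,0,0,1],[0,0,0,0.0018,0,0,1],[0,0,0,0.002,0,0,1],[0,0,0,0.002,0,0,1]]' >/dev/null && python3 ok.py
```

```text
hook rel bar [-0.0378 -0.0185  0.0493] F shelf [ 9.2 -0.  -2.9] tq [-0.08 -1.08 -0.14] t 12.4 w 0.014165233983350279
```

```bash
python3 -m creep '[[0,0,0,0.0003,0,0,1],[0,0,0,0.0006,0,0,1],[0,0,0,0.0009,0,0,1],[0,0,0,0.0012,0,0,1],[0,0,0,0.0015,0,0,1],[0,0,0,0.0015,0,0,1],[0,0,0,0.0015,0,0,1],[0,0,0,0.0015,0,0,1]]' >/dev/null ; python3 - <<'E'
from h import *
hook()
import pickle
b=cam("scene");a=cam("top")
ob,oa=pickle.load(open("scene.pkl","rb")),pickle.load(open("top.pkl","rb"))
f=lambda x,r:cv2.resize(x[0][r[0]:r[1],r[2]:r[3]],(400,300),interpolation=cv2.INTER_CUBIC)
S=(290,395,170,310);U=(55,160,150,290)
save("stop",np.vstack([np.hstack([f(ob,S),f(b,S)]),np.hstack([f(oa,U),f(a,U)])]))
E
```

```text
hook rel bar [-0.038  -0.0185  0.0504] F shelf [12.9 -0.  -4.1] tq [-0.15 -1.49 -0.14] t 13.2 w 0.014451306664410048
```

View pics/stop.png

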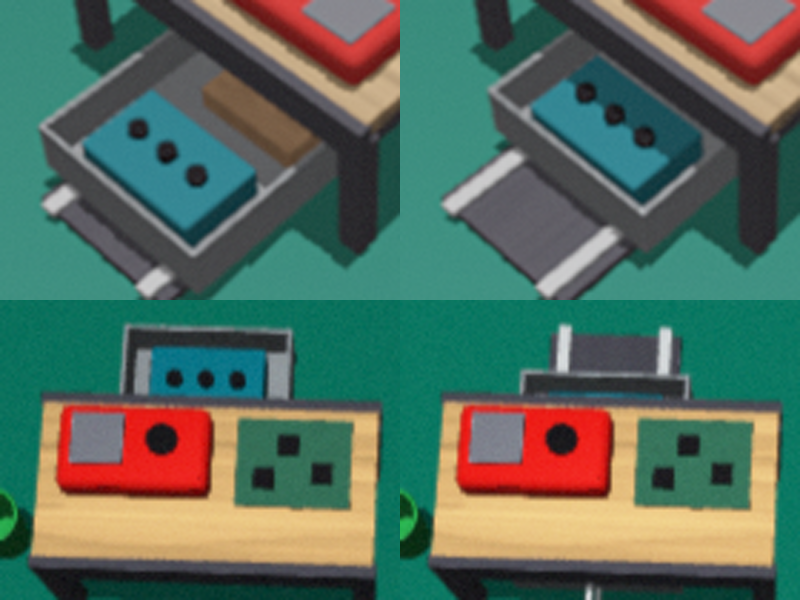

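Force rises to 13 N with no further motion after 44.5 mm of travel, and the tail has moved in behind the riser (row 325→372 in the crop). The tray is at its stop. Unhooking now.

```bash
python3 -m creep '[[0,0,0,-0.002,0,0,1],[0,0,0,-0.004,0,0,1],[0,0,0,-0.008,0,0,1],[0,0,0,-0.012,0,0,1],[0,0,0,-0.016,0,0,1],[0,0,0,-0.02,0,0,1],[0,0,0,-0.021,0,0,1],[0,0,0,-0.021,0,0,1]]' >/dev/null; python3 -c "
from h import *
hook()"; python3 -m creep '[[0,0,0,0,-0.005,0,1],[0,0,0,0,-0.01,0,1],[0,0,0,0,-0.016,0,1],[0,0,0,0,-0.022,0,1],[0,0,0,0,-0.028,0,1],[0,0,0,0,-0.034,0,1],[0,0,0,0,-0.039,0,1],[0,0,0,0,-0.041,0,1]]' >/dev/null; python3 -c "
from h import *
hook()"
```

```text
hook rel bar [-0.0197 -0.0186  0.048 ] F shelf [-0.7  0.3 -1.1] tq [ 0.04  0.03 -0.05] t 14.1 w 0.014609729756488657
hook rel bar [-0.0198 -0.0603  0.048 ] F shelf [-0.2  0.2 -1.5] tq [-0.06  0.11  0.02] t 14.9 w 0.014529956155903433
```

```bash
python3 -m creep '[[0,0,0,0.006,-0.002,0,1],[0,0,0,0.014,-0.004,0,1],[0,0,0,0.024,-0.006,0,1],[0,0,0,0.034,-0.008,0,1],[0,0,0,0.044,-0.01,0,1],[0,0,0,0.054,-0.01,0,1],[0,0,0,0.064,-0.01,0,1],[0,0,0,0.07,-0.01,0,1]]' && python3 -c "
from h import *
hook()
goal([.375,-.09,.23],frame(0,-3-20))"
```

```text
time: 15.7
eef_pos: [0.3866, 0.0785, 0.2129]
orientation: [[-0.999, 0.053, 0.004], [0.053, 0.999, 0.003], [-0.003, 0.003, -1.0]]
contact_force: [0.1, 0.2, -1.3]
width: 0.0143
gripper_force: 70.1
hook rel bar [-0.0909 -0.0695  0.0475] F shelf [ 0.1  0.2 -1.3] tq [-0.04  0.07 -0.06] t 15.7 w 0.014308775923052486
rot [ 0.21  0.16 19.99] shift [ 0.0027 -0.1688 -0.0177] t 15.7 pos [0.3866 0.0785 0.2129]
```

```bash
python3 -m creep '[[0,0,0,0,-0.01,-0.008,1],[0,0,2,0,-0.033,-0.018,1],[0,0,5,0.001,-0.058,-0.018,1],[0,0,8,0.002,-0.083,-0.018,1],[0,0,11,0.003,-0.108,-0.018,1],[0,0,14,0.003,-0.133,-0.018,1],[0,0,17,0.003,-0.153,-0.018,1],[0,0,20,0.003,-0.169,-0.018,1]]' && python3 -c "
from h import *
goal([.49,-.29,.23],frame(0,-28))"
```

```text
time: 16.5
eef_pos: [0.3758, -0.0921, 0.2315]
orientation: [[-0.919, 0.394, 0.005], [0.394, 0.919, 0.002], [-0.004, 0.004, -1.0]]
contact_force: [-0.1, -1.2, -0.7]
width: 0.0145
gripper_force: 70.1
rot [0.22 0.22 4.78] shift [-0.183  -0.1369  0.0017] t 16.5 pos [ 0.3758 -0.0921  0.2315]
```

```bash
python3 -m creep '[[0,0,0,-0.018,-0.018,0,1],[0,0,1,-0.041,-0.036,0,1],[0,0,2,-0.065,-0.054,0,1],[0,0,3,-0.09,-0.072,0,1],[0,0,4,-0.115,-0.09,0,1],[0,0,5,-0.14,-0.108,0,1],[0,0,5,-0.165,-0.125,0,1],[0,0,5,-0.182,-0.137,0,1]]' && python3 -m creep '[[0,0,0,0,0,0,1],[0,0,0,0,0,0.012,1],[0,0,0,0,0,0.024,1],[0,0,0,0,0,0.035,1],[0,0,0,0,0,0.044,1],[0,0,0,0,0,0.048,1],[0,0,0,0,0,0.05,1],[0,0,0,0,0,0.05,1]]'
```

```text
time: 17.3
eef_pos: [0.4905, -0.2902, 0.2314]
orientation: [[-0.882, 0.471, 0.005], [0.471, 0.882, 0.001], [-0.004, 0.004, -1.0]]
contact_force: [0.4, 0.4, -1.2]
width: 0.0146
gripper_force: 70.1
time: 18.1
eef_pos: [0.4899, -0.2873, 0.1802]
orientation: [[-0.883, 0.47, 0.004], [0.47, 0.883, 0.003], [-0.002, 0.004, -1.0]]
contact_force: [-0.2, 0.3, -1.4]
width: 0.0142
gripper_force: 70.1
```

Now to set it down gently: 2 mm more, check for touch, then release.

```bash
python3 -m creep '[[0,0,0,0,0,0.0005,1],[0,0,0,0,0,0.001,1],[0,0,0,0,0,0.0015,1],[0,0,0,0,0,0.002,1],[0,0,0,0,0,0.002,1],[0,0,0,0,0,0.002,0.6],[0,0,0,0,0,0.002,0.2],[0,0,0,0,0,0.002,-0.3]]' 20 && python3 -m creep '[[0,0,0,0,0,0,-1],[0,0,0,0,0,0,-1],[0,0,0,0,0,0,-1],[0,0,0,0,0,0,-1],[0,0,0,0,0,-0.01,-1],[0,0,0,0,0,-0.03,-1],[0,0,0,0,0,-0.055,-1],[0,0,0,0,0,-0.08,-1]]' && python3 -m creep '[[0,0,0,0,0,-0.03,-1],[0,0,0,0.03,0.01,-0.06,-1],[0,0,0,0.06,0.02,-0.08,-1],[0,0,0,0.09,0.03,-0.08,-1],[0,0,0,0.11,0.05,-0.08,-1],[0,0,0,0.11,0.07,-0.08,-1],[0,0,0,0.11,0.07,-0.08,-1],[0,0,0,0.11,0.07,-0.08,-1]]' && python3 - <<'E'
from h import *
a=cam("top");b=cam("scene");save("end",np.hstack([cv2.resize(a[0],(400,300),interpolation=cv2.INTER_AREA),cv2.resize(b[0],(400,300),interpolation=cv2.INTER_AREA)]))
E
```

```text
time: 18.9
eef_pos: [0.49, -0.2875, 0.1787]
orientation: [[-0.883, 0.47, 0.004], [0.47, 0.883, 0.003], [-0.003, 0.004, -1.0]]
contact_force: [0.2, 0.1, 0.2]
width: 0.0454
gripper_force: 0.0
time: 19.7
eef_pos: [0.4895, -0.2876, 0.2597]
orientation: [[-0.883, 0.47, 0.004], [0.47, 0.883, 0.003], [-0.002, 0.004, -1.0]]
contact_force: [-0.4, -0.5, -0.7]
width: 0.0853
gripper_force: 0.0
time: 20.5
eef_pos: [0.4251, -0.1743, 0.3392]
orientation: [[-0.883, 0.469, 0.004], [0.469, 0.883, 0.002], [-0.003, 0.004, -1.0]]
contact_force: [1.4, -0.2, 0.2]
width: 0.0856
gripper_force: 0.0
```

View pics/end.png

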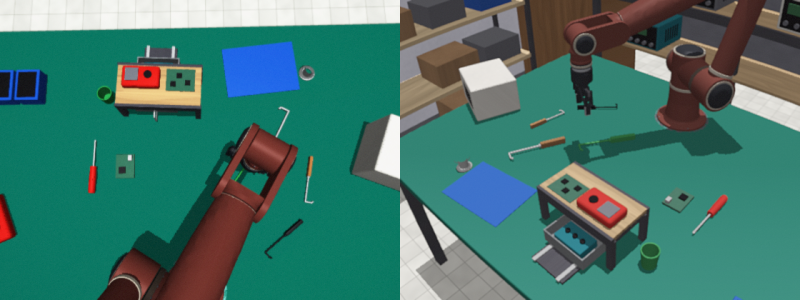

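The end picture shows the rod lying flat on the bench at (540,148) in the scene half, clear of the riser. The tray is out (loop at (155,115) in the top half) and the bystanders have not moved.

```bash
python3 -c "
from h import *
print(robot.finish_job())"
```

```text
the job is handed in; nothing more can be done
None
```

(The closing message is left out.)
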